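# Plug a machined block into the gauge socket

## Task

Pick up the flanged plug that fits the fixture's socket (the narrower of the two flanged plugs) and set it on the fixture's narrow raised rail in front of the socket, nose towards the hole, and let go of it there. Then push it along the rail from behind until it is fully home, its flange flat against the socket block. Leave all the other parts where they are.

Things in the scene. Friction and masses are not known exactly. Their poses are not given: they have to be found in the camera images.
- plug: black block lying flat: body 50 long (x) x 28 wide x 28 high, with a flange at its rear (-x) end 12 thick, 54 wide, 42 high, overhanging to the sides and above, not below. About 0.17 kg. Origin on the underside below the body's middle: nose end at x = +25, flange front face x = -25, back face x = -37. x points to the nose, z up.
- plug_nose (a point): point on the plug's underside at the nose end, mid-width; same axes as the plug
- fixture: aluminium fixture fixed to the table: steel base plate 180 (x) x 90 x 12 high; a narrow raised rail 20 wide, top at 55 above the table, from x = -55 to the socket block, which spans x = +30 to +85, is 68 wide and 101 high. Origin centre of the base's underside; x is the direction in which the plug goes in, z up.
- socket_mouth (a point): mouth of the socket: point on the rail's top, mid-width, at the socket block's front (-x) face; axes as the fixture. The hole runs right through along +x, 55 deep, 30 wide, 30 high above the rail, which is its floor; over its first 10 mm it flares out to 42 wide and 36 high.
- wide_plug: the larger black flanged plug, a bystander: same shape as the plug but body 50 wide and flange 70 wide (too wide for the socket); origin on its underside below the middle of the body
- bridge: black U-shaped bridge block standing on its two legs, 60 x 70 x 35 high, a bystander; origin centre of underside
- cup0: black round cup, 68 across, 62 high, a bystander; origin centre of underside
- cup1: a second such cup, a bystander
- block0: small plain black block 36 x 22 x 22 high, a bystander; origin centre of underside
- block1: a second such block, a bystander
- eraser: dark grey eraser 45 x 30 x 18 high, a bystander; origin centre of underside

How it is judged (in metres and radians):
On the way:
1. the plug stands on the rail in front of the socket, its nose no more than 15 mm into the mouth, let go (z of plug in the frame of socket_mouth between -0.003 and 0.003 m and angle between plug's own z axis and vertical below 0.06 rad and x of plug_nose in the frame of socket_mouth between -0.07 and 0.015 m and y of plug in the frame of socket_mouth between -0.012 and 0.012 m and contact force between plug and the fingers below 0.1 N and contact force between plug and fixture above 0.3 N), for 0.2 s.
At the end, for the whole second after the job is handed in: The plug is fully in the socket: nose 50 mm past the mouth (within 2.5 mm, so the flange rests against the socket block), centred within 2.5 mm, in line within 0.06 rad, its underside on the rail within 3 mm, upright, at rest; every other loose part within 30 mm of where it started (z of plug in the frame of socket_mouth between -0.003 and 0.003 m and angle between plug's own z axis and vertical below 0.06 rad and x of plug_nose in the frame of socket_mouth between 0.0475 and 0.053 m and y of plug in the frame of socket_mouth between -0.0025 and 0.0025 m and angle between the x axis of plug and the x axis of fixture, either way round below 0.06 rad and linear speed of plug below 0.01 m/s and distance of each of wide_plug, bridge, cup0, cup1, block0, block1, eraser from where it was at the start of the episode below 0.03 m); the robot touches nothing.
It fails at once if another part is shoved more than 30 mm from its place (distance of any of wide_plug, bridge, cup0, cup1, block0, block1, eraser from where it was at the start of the episode above 0.03 m).
It also fails if it takes over 53 s, if anything falls off the work surface, if the arm or the gripper's body presses on something with over 40 N, if the wrist force passes 120 N, or if a joint passes its speed limit or range.

## Robot

A 6-joint arm with a two-finger parallel gripper is mounted at the origin on the work surface. World frame = base frame: x ahead of the robot, y to its left, z up, the work surface at z = 0. Lengths are in m, angles in degrees, forces in N, time in s.
With the tool pointing down it reaches from about 0.375 to 0.925 m from the base axis. Payload 5.7 kg.
Tool frame: the origin (TCP) lies at the very end of the fingers, on their centre line; the grasp point (between the pads) lies 19 mm behind it; z points along the fingers, y is the line along which they close (so a half turn about z gives the same grasp; the last joint's range is limited). The gripper opens to 85 mm and grips with 20 to 120 N. Pads are 22 mm wide; open, the fingers measure 114 mm over their backs; the gripper's body (76 mm by 85 mm) begins 54 mm behind the grasp point. The pads swing forward as they close: fully open they stand 13 mm farther back than shut.
Start: joints at [57.92, 20.558, 86.54, -0, 72.909, -6.595], TCP at [0.258, 0.542, 0.231] pointing down, gripper open.
Joint ranges: [-170.27, 170.27], [-57.76, 135], [12.27, 136.19], [-55.21, 235.2], [11.17, 155.16], [-170.74, 170.74]. Speed limits (degrees/s): [136.94, 136.94, 180, 180, 180, 180].

## Interface

Orientations are given as a 3x3 rotation matrix whose columns are the frame's x, y, z axes.
In Python, from workcell import r, cams, finish_job gives the robot as it stands.
- The arm moves only by the tool send_rows, never from a script. Its argument "moves" is a list of rows, each an object with "dp": the shift along the tool's x, y, z normalised to -1 to 1, where 1 is 800 mm, a list of three; "twist": the turn, a rotation vector about the tool's x, y, z normalised to -1 to 1, where 1 is 360 degrees, a list of three; "grip": the opening, from 0 (shut) to 1 (fully open). A call has 1 to 5 rows; each row is the pose to reach, as a shift and turn from the pose commanded when the call began, along the tool's axes at that moment, turning the shorter way round; what a row does not reach only later rows make up. A row lasts 1/8 s, in which the tool goes at most 62.5 mm and 10.7 degrees, less where a joint would pass 70% of its speed; a pose out of reach is approached as far as the arm can. A call with a number of a shift or a turn outside -1 to 1 is refused whole. A call with a gripper value outside its range is refused whole. The fingers move at their own pace and stop on an object; "newtons" is the grip in N (left out, the last holds). Time passes only in rows, so rows that repeat a pose let the fingers close. It gives the time, the measured TCP pose, the force, the opening and the grip force at its end, in the units of the state.
- r.state(): the state, without advancing time (a new reading comes with each control period).
- cams.camera(name): name is "scene" or "top"; returns the picture (480x640x3 uint8, red, green, blue); there is no depth.
- cams.camera_model(name): a dict with "fx", "fy", "cx", "cy" (pixels), "eye" and "rotation" of the camera in the world. Camera axes: x right, y down, z forward; pixel columns grow to the right and rows downward; lengths in m; the calibration is good to about 2 mm. A picture is of the moment at which its call begins. camera_model takes no time and is no camera call.
- finish_job(): hands the job in; it is judged then, once.
The state is a dict: "time": time; "joint_positions": joint angles; "dq": joint speeds; "tau": joint torques, N m; "tool_pos": TCP position; "tool_rot": TCP orientation; "ft_force": force on the tool from outside, world axes, zero at the start; "moment": the same for the moment, N m; "finger_gap": opening from 0.0 (shut) to 1.0 (fully open); "grasp_force": force on a finger pad.
Only numpy, scipy, OpenCV 4.12 (cv2) and the standard library are available. Lean on these libraries where they do the work, as an engineer would, in place of code of your own. Each camera call takes 0.05 s, during which the arm holds its last target. There are 200 camera calls.

## Working session

There is one attempt and no reset: what is moved stays moved. The work goes in short steps, Python scripts to look and compute and a tool call to move; the robot and the scene stay as the last step left them, time stands still between calls to the robot, and variables do not carry over. Pictures are saved under pics/ and viewed, at most 10 in all, crops included, and the job is handed in when it is done.

Besides the shell and the picture viewer there is one more tool, called as a command line: name --argument value ..., lists and objects as JSON in quotes. send_rows: Moves the arm, as the interface text tells. Its arguments: {"type":"object","properties":{"moves":{"type":"array","items":{"type":"object","properties":{"dp":{"type":"array","items":{"type":"number","minimum":-1,"maximum":1}},"twist":{"type":"array","items":{"type":"number","minimum":-1,"maximum":1}},"grip":{"type":"number"}}}},"newtons":{"type":"number"}},"required":["moves"]}

```bash
mkdir -p pics; ls; python3 - <<'E'
from workcell import r, cams
import cv2
for n in ("scene","top"):
    cv2.imwrite(f"pics/{n}0.png", cams.camera(n)[:,:,::-1]); m=cams.camera_model(n); print(n,m)
s=r.state(); print(s)
E
```

```text
pics
scene {'fx': 502.42239957578295, 'fy': 502.42239957578295, 'cx': 323.48576884051636, 'cy': 243.71971785547527, 'eye': array([ 1.25909202, -0.14937654,  0.71633296]), 'rotation': array([[ 0.14934898,  0.62962664, -0.76240748],
       [ 0.9887453 , -0.08822693,  0.12082526],
       [ 0.00880993, -0.77187195, -0.63571698]])}
top {'fx': 459.56421180648294, 'fy': 459.56421180648294, 'cx': 322.7008222819147, 'cy': 238.43377566120847, 'eye': array([ 0.35655272, -0.0512405 ,  0.92804262]), 'rotation': array([[ 0.02947226, -0.98584512,  0.16504784],
       [-0.99952753, -0.03050762, -0.00374109],
       [ 0.00872335, -0.1648596 , -0.98627847]])}
{'time': 0.1, 'joint_positions': array([ 5.79200288e+01,  2.05915816e+01,  8.65934302e+01,  1.50173328e-03,
        7.29098727e+01, -6.59548660e+00]), 'dq': array([ 0.08400385, -0.13174211, -0.12835044,  0.01395945,  0.09581755,
        0.0068553 ]), 'tau': array([-5.96667523e-04, -5.28657854e+01, -2.79345846e+01, -5.07756977e-04,
        5.04935626e-03,  7.43912345e-07]), 'tool_pos': array([0.2578315 , 0.54108572, 0.23055652]), 'tool_rot': array([[-9.02698411e-01,  4.30272898e-01, -9.00758089e-04],
       [ 4.30273788e-01,  9.02697367e-01, -1.38987572e-03],
       [ 2.15086102e-04, -1.64221119e-03, -9.99998628e-01]]), 'ft_force': array([-0.0845859 ,  0.68505771,  0.01891903]), 'moment': array([ 0.01590015,  0.02924014, -0.070474  ]), 'grasp_force': 0.0, 'finger_gap': 1.0013448278302013}
```

View pics/top0.png

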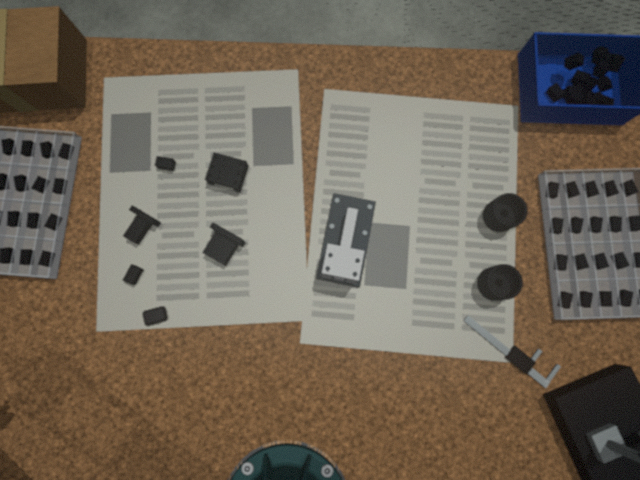

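View pics/scene0.png

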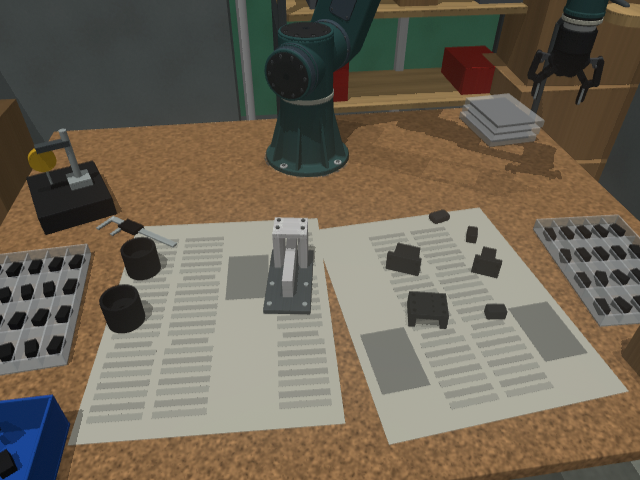

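The top view shows the narrow plug at about (141,224), with its flange up-right and its nose down-left. The wide plug is at (224,244), and the fixture is at (347,240) with its socket block at the lower end (342,262). In the scene view the plug is at (487,262) and the fixture at (290,265). I'll zoom in on both.

```bash
python3 - <<'E'
import cv2, numpy as np
T=cv2.imread("pics/top0.png");S=cv2.imread("pics/scene0.png")
def crop(I,x,y,w,h,g):
    c=I[y:y+h,x:x+w]; return np.clip(cv2.resize(c,(400,300),interpolation=cv2.INTER_CUBIC).astype(float)*g,0,255).astype(np.uint8)
a=np.hstack([crop(T,110,195,64,48,2.2),crop(S,455,238,64,48,2.2)])
b=np.hstack([crop(T,280,190,133,100,1),crop(S,220,210,133,100,1)])
cv2.imwrite("pics/c1.png",np.vstack([a,b]))
E
```

```text
(no output)
```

View pics/c1.png

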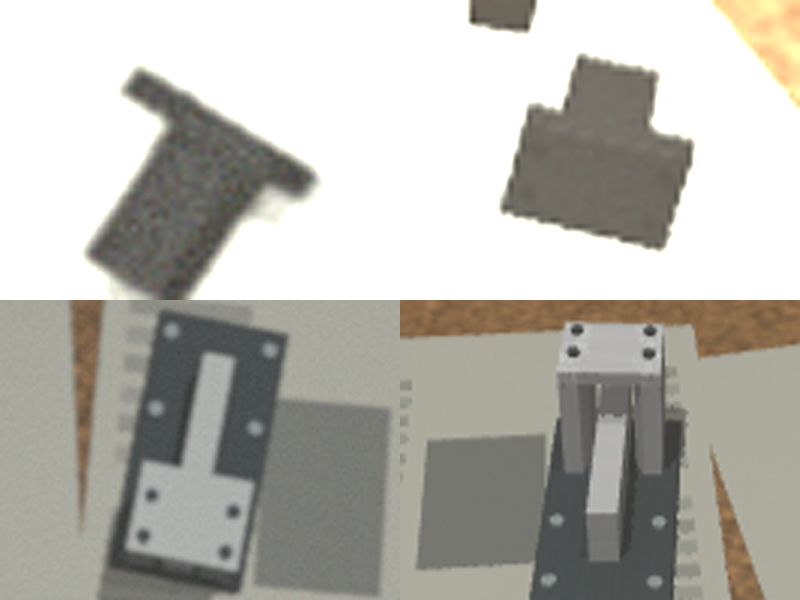

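The crop shows the plug's flange corners clearly in both views. In the scene view the flange's bottom back corners are at crop (505,210) and (662,247), and the nose top corners at (578,58) and (657,70). The rail, the bolts and the block top are also sharp in both views. Next I'll take the corners from the contours and triangulate.

```bash
cat > h.py <<'E'
import cv2, numpy as np
from workcell import cams
M={n:cams.camera_model(n) for n in("top","scene")}
def ray(n,p):
    m=M[n]; d=m["rotation"]@np.array([(p[0]-m["cx"])/m["fx"],(p[1]-m["cy"])/m["fy"],1]); return m["eye"],d/np.linalg.norm(d)
def onz(n,p,z):
    e,d=ray(n,p); return e+d*(z-e[2])/d[2]
def tri(pt,ps):
    e1,d1=ray("top",pt);e2,d2=ray("scene",ps)
    t=np.linalg.lstsq(np.c_[d1,-d2],e2-e1,rcond=None)[0]
    a,b=e1+d1*t[0],e2+d2*t[1]; return (a+b)/2,np.linalg.norm(a-b)
def polys(I,box,lo,hi,eps=1.2,k=8,chan=None):
    x,y,w,h=box; g=cv2.cvtColor(I,cv2.COLOR_BGR2GRAY)[y:y+h,x:x+w]
    g=cv2.resize(g,None,fx=k,fy=k,interpolation=cv2.INTER_CUBIC)
    cs,_=cv2.findContours(cv2.inRange(g,lo,hi),cv2.RETR_EXTERNAL,cv2.CHAIN_APPROX_NONE)
    c=[c for c in cs if cv2.contourArea(c)>k*k*40]
    f=lambda q:(q.reshape(-1,2)+.5)/k-.5+[x,y]
    return [f(cv2.approxPolyDP(q,eps*k,True)) for q in c]
E
python3 - <<'E'
from h import *
np.set_printoptions(precision=4,suppress=True)
T=cv2.imread("pics/top0.png");S=cv2.imread("pics/scene0.png")
print(M["top"]["eye"])
for n,I,b in(("top",T,(112,197,56,52)),("scene",S,(470,242,36,38))):
    for p in polys(I,b,0,75):
        print(n,"plug"); [print(q.round(1),onz(n,q,0)[:2],onz(n,q,.028)[:2],onz(n,q,.042)[:2]) for q in p]
for n,I,b in(("top",T,(310,185,75,110)),("scene",S,(262,210,56,80))):
    for p in polys(I,b,175 if n=="top" else 185,255): print(n,"bright",p.round(1).tolist())
    for p in polys(I,b,0,100): print(n,"dark",p.round(1).tolist())
E
```

```text
[ 0.3566 -0.0512  0.928 ]
top plug
[131.7 205.9] [0.5676 0.3414] [0.5613 0.3295] [0.5581 0.3236]
[129.6 209.1] [0.5609 0.3451] [0.5547 0.3331] [0.5517 0.3272]
[134.8 212.4] [0.5541 0.3336] [0.5482 0.322 ] [0.5452 0.3162]
[136.2 215.4] [0.5479 0.3302] [0.5422 0.3187] [0.5393 0.3129]
[123.7 235.4] [0.5055 0.3516] [0.501  0.3395] [0.4987 0.3334]
[130.3 240.7] [0.4951 0.3371] [0.4909 0.3254] [0.4888 0.3195]
[138.1 243.7] [0.4894 0.3207] [0.4854 0.3095] [0.4834 0.3039]
[152.2 224.7] [0.5296 0.2957] [0.5244 0.2852] [0.5218 0.28  ]
[157.2 226.1] [0.5271 0.2852] [0.5219 0.275 ] [0.5193 0.27  ]
[159.8 222.8] [0.534  0.2804] [0.5287 0.2704] [0.526  0.2654]
scene plug
[483.6 246.4] [0.4592 0.3402] [0.4904 0.321 ] [0.5061 0.3114]
[480.7 254.9] [0.4861 0.3224] [0.5163 0.304 ] [0.5314 0.2947]
[475.2 254.8] [0.484  0.3106] [0.5143 0.2926] [0.5295 0.2836]
[470.8 271.1] [0.533  0.2813] [0.5614 0.2645] [0.5756 0.2561]
[496.2 277.3] [0.5588 0.3267] [0.5862 0.3081] [0.5999 0.2988]
[501.2 260.4] [0.5097 0.3595] [0.539  0.3396] [0.5537 0.3296]
[494.4 257.7] [0.4991 0.3486] [0.5288 0.3292] [0.5436 0.3194]

[... 1067 characters left out ...]
7, 226.9], [346.8, 229.9], [344.3, 230.3], [343.9, 233.8], [346.3, 233.3], [349.8, 236.6], [353.3, 223.4], [352.7, 222.1], [349.6, 225.1], [351.2, 220.9], [347.4, 223.1], [350.4, 218.8], [353.7, 220.4], [355.8, 210.4]]
top dark [[333.7, 193.3], [315.3, 277.9], [317.9, 280.1], [337.1, 284.9], [357.7, 286.9], [366.4, 251.9], [374.6, 202.1]]
scene dark [[283.7, 237.6], [278.7, 238.2], [280.3, 266.7], [274.4, 266.6], [273.2, 249.3], [271.8, 250.1], [265.6, 289.4], [282.2, 289.4], [281.3, 275.6], [286.1, 246.7], [284.3, 244.9]]
scene dark [[307.1, 228.7], [306.2, 267.6], [301.1, 267.7], [298.9, 264.9], [297.4, 246.1], [295.2, 239.3], [292.2, 289.4], [311.7, 289.4], [313.6, 250.1], [307.7, 248.9]]
```

```bash
python3 - <<'E'
from h import *
np.set_printoptions(precision=4,suppress=True)
T=cv2.imread("pics/top0.png");S=cv2.imread("pics/scene0.png")
P={}
for n,I,b in(("top",T,(112,197,56,52)),("scene",S,(466,240,44,42))):
    for p in polys(I,b,0,107,eps=1):
        print(n,"plug"); [print(q.round(1),onz(n,q,0)[:2],onz(n,q,.028)[:2],onz(n,q,.042)[:2]) for q in p]; P[n]=p
near=lambda n,q:P[n][np.argmin(np.linalg.norm(P[n]-q,axis=1))]
for nm,a,b in(("flange front top L",(129,209),(501,260)),("nose top L",(123.5,235),(495.5,249)),("flange back bot R",(160,223),(471,271))):
    print(nm,tri(near("top",a),near("scene",b)))
def cen(I,p,sign,w=3.2):
    g=cv2.cvtColor(I,cv2.COLOR_BGR2GRAY).astype(float)*sign; p=np.array(p,float)
    yy,xx=np.mgrid[:480,:640]
    for _ in range(6):
        m=np.hypot(xx-p[0],yy-p[1])<w; v=np.where(m,g,0); base=np.percentile(g[m],35); v=np.where(m,np.clip(g-base,0,None),0)
        p=np.array([(v*xx).sum(),(v*yy).sum()])/v.sum()
    return p
ct=lambda u,v:np.array([u/3.0075+280-.33,(v-300)/3+190-.33]); cs=lambda u,v:np.array([(u-400)/3.0075+220-.33,(v-300)/3+210-.33])
for sgn,top,sc in((-1,[(152,496),(233,512),(143,537),(226,552)],[(650,352),(573,352),(650,330),(577,330)]),
                 (1,[(172,331),(271,351),(155,408),(255,428)],[(655,582),(548,580),(659,522),(556,521)])):
    for a,b in zip(top,sc):
        pa,pb=cen(T,ct(*a),sgn),cen(S,cs(*b),sgn); print(pa,pb,*tri(pa,pb))
for a,b in(((204,352),(621,513)),((235,357),(588,512))): print("rail end",*tri(ct(*a),cs(*b)),onz("top",ct(*a),.055),onz("scene",cs(*b),.055))
for a,b in(((143,461),(661,376)),((254,481),(558,374))): print("block front top",*tri(ct(*a),cs(*b)))
E
```

```text
top plug
[131.3 205.2] [0.5692 0.3423] [0.5628 0.3304] [0.5596 0.3245]
[128.9 209.7] [0.5596 0.3463] [0.5534 0.3343] [0.5504 0.3283]
[135.4 214.8] [0.5492 0.3319] [0.5434 0.3203] [0.5405 0.3145]
[122.9 235.3] [0.5057 0.3532] [0.5012 0.341 ] [0.4989 0.3349]
[128.1 240.2] [0.496  0.3417] [0.4918 0.3299] [0.4896 0.324 ]
[127.9 241.9] [0.4923 0.3416] [0.4883 0.3298] [0.4862 0.3239]
[137.2 244.9] [0.4868 0.3223] [0.4828 0.311 ] [0.4809 0.3054]
[139.6 243.6] [0.4897 0.3177] [0.4857 0.3066] [0.4837 0.301 ]
[148.4 230.1] [0.5182 0.3023] [0.5133 0.2916] [0.5109 0.2863]
[153.3 229.4] [0.5198 0.2925] [0.5149 0.2821] [0.5124 0.2769]
[152.1 228.2] [0.5223 0.2952] [0.5173 0.2848] [0.5148 0.2796]
[153.3 226.8] [0.5253 0.293 ] [0.5202 0.2826] [0.5176 0.2774]
[158.4 226.7] [0.5258 0.2825] [0.5207 0.2724] [0.5182 0.2674]
[160.7 223.1] [0.5335 0.2786] [0.5282 0.2686] [0.5255 0.2637]
[140.1 209.2] [0.5613 0.3235] [0.5551 0.3122] [0.5521 0.3065]
scene plug
[483.2 246.1] [0.4578 0.3398] [0.4891 0.3207] [0.5048 0.3112]
[480.3 254.8] [0.4856 0.3217] [0.5158 0.3033] [0.5309 0.2941]
[474.9 254.3] [0.4823 0.31
[... 1009 characters left out ...]
10275
[336.6091 199.7063] [304.2715 303.3793] [ 0.5906 -0.0801  0.0148] 0.0013207124202952612
[369.3626 206.241 ] [268.8867 302.8031] [ 0.5791 -0.1472  0.0144] 0.001486031107438539
[331.4178 225.5904] [305.6309 283.4186] [ 0.5364 -0.0709  0.0148] 0.0014315613130196517
[364.409  232.2331] [271.5992 282.8393] [ 0.5248 -0.138   0.0145] 0.001180240406958151
rail end [ 0.5665 -0.0991  0.0547] 0.0038816872674307928 [ 0.5662 -0.101   0.055 ] [ 0.5671 -0.0972  0.055 ]
rail end [ 0.5636 -0.1195  0.0555] 0.003382870257222872 [ 0.5635 -0.1212  0.055 ] [ 0.5633 -0.1178  0.055 ]
block front top [ 0.4866 -0.0621  0.0985] 0.0016851520871690655
block front top [ 0.4763 -0.1292  0.0995] 0.0024487997079116466
```

```bash
cat > g.py <<'E'
import sys, numpy as np
from scipy.spatial.transform import Rotation as R
from workcell import r
# usage: g.py x y z yaw [x y z yaw ...]  world TCP targets -> dp, twist from the present pose
s=r.state(); Rt=s["tool_rot"]; a=np.array(sys.argv[1:],float).reshape(-1,4)
print("t",round(s["time"],2),"pos",s["tool_pos"].round(4),"yaw",np.degrees(np.arctan2(Rt[1,0],Rt[0,0])).round(2),"F",s["ft_force"].round(1),"gap",round(s["finger_gap"],3),"gf",round(s["grasp_force"],1))
for x,y,z,w in a:
    c,d=np.cos(np.radians(w)),np.sin(np.radians(w)); G=np.array([[c,d,0],[d,-c,0],[0,0,-1]]); D=np.array([x,y,z])-s["tool_pos"]
    print("dp",(Rt.T@D/.8).round(4),"twist",(R.from_matrix(Rt.T@G).as_rotvec()/(2*np.pi)).round(4),"rows",(np.linalg.norm(D)/.0625).round(1))
E
python3 g.py .5177 .3193 .12 150 .5177 .3193 .004 150
```

```text
t 0.1 pos [0.2578 0.5411 0.2306] yaw 154.52 F [-0.1  0.7  0. ] gap 1.001 gf 0.0
dp [-0.4125 -0.1103  0.1383] twist [-0.0003 -0.      0.0125] rows 5.7
dp [-0.4126 -0.11    0.2833] twist [-0.0003 -0.      0.0125] rows 6.6
```

send_rows --moves '[{"dp":[-0.4125,-0.1103,0.1383],"twist":[0,0,0.0125],"grip":0.75},{"dp":[-0.4125,-0.1103,0.1383],"twist":[0,0,0.0125],"grip":0.75},{"dp":[-0.4125,-0.1103,0.1383],"twist":[0,0,0.0125],"grip":0.75},{"dp":[-0.4125,-0.1103,0.1383],"twist":[0,0,0.0125],"grip":0.75},{"dp":[-0.4125,-0.1103,0.1383],"twist":[0,0,0.0125],"grip":0.75}]'

```text
time: 0.72
tool_pos: [0.4855, 0.3472, 0.1341]
tool_rot: [[-0.866, 0.5, -0.0], [0.5, 0.866, -0.0], [0.0, -0.0, -1.0]]
ft_force: [0.2, -0.4, 0.5]
finger_gap: 0.749
grasp_force: 0.0
```

```bash
python3 g.py .5177 .3193 .05 150 .5177 .3193 .004 150
```

```text
t 0.72 pos [0.4855 0.3472 0.1341] yaw 150.02 F [ 0.2 -0.4  0.5] gap 0.749 gf 0.0
dp [-0.0524 -0.0101  0.1052] twist [-0. -0.  0.] rows 1.5
dp [-0.0524 -0.0101  0.1627] twist [-0. -0.  0.] rows 2.2
```

send_rows --moves '[{"dp":[-0.0524,-0.0101,0.06],"twist":[0,0,0],"grip":0.75},{"dp":[-0.0524,-0.0101,0.085],"twist":[0,0,0],"grip":0.75},{"dp":[-0.0524,-0.0101,0.085],"twist":[0,0,0],"grip":0.75},{"dp":[-0.0524,-0.0101,0.085],"twist":[0,0,0],"grip":0.75}]'

```text
time: 1.23
tool_pos: [0.5167, 0.3213, 0.0676]
tool_rot: [[-0.866, 0.499, 0.0], [0.499, 0.866, 0.0], [-0.0, 0.0, -1.0]]
ft_force: [-0.2, -0.3, 0.7]
finger_gap: 0.75
grasp_force: 0.0
```

```bash
python3 - <<'E'
from workcell import cams
import cv2,numpy as np
T=cams.camera("top")[:,:,::-1];S=cams.camera("scene")[:,:,::-1]
f=lambda I,x,y:np.clip(cv2.resize(I[y:y+75,x:x+100],(400,300),interpolation=2).astype(float)*1.8,0,255).astype(np.uint8)
cv2.imwrite("pics/c2.png",np.hstack([f(T,95,185),f(S,440,220)]))
E
python3 g.py .5177 .3193 .05 150 .5177 .3193 .004 150
```

```text
t 1.32 pos [0.5171 0.3217 0.0683] yaw 150.08 F [0.2 0.2 0.3] gap 0.754 gf 0.0
dp [-0.0022 -0.0022  0.0229] twist [0.0003 0.0002 0.0002] rows 0.3
dp [-0.0021 -0.0023  0.0804] twist [0.0003 0.0002 0.0002] rows 1.0
```

View pics/c2.png

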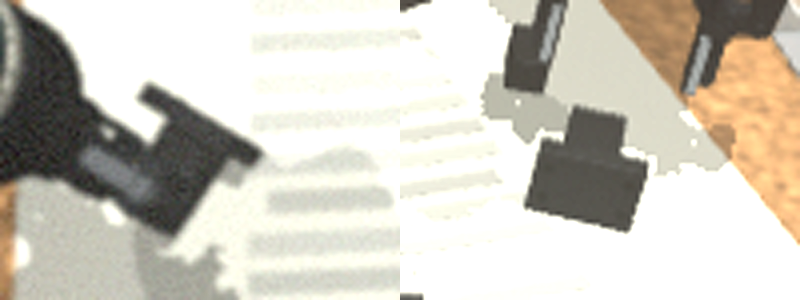

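The picture shows the open fingers above and on either side of the plug body. One finger is at crop (115,175) in the top view, and the pair is at (525,60) and (700,60) in the scene view. I'll descend and close.

send_rows --moves '[{"dp":[-0.0021,-0.0023,0.04],"twist":[0,0,0],"grip":0.75},{"dp":[-0.0021,-0.0023,0.065],"twist":[0,0,0],"grip":0.75},{"dp":[-0.0021,-0.0023,0.079],"twist":[0,0,0],"grip":0.75},{"dp":[-0.0021,-0.0023,0.079],"twist":[0,0,0],"grip":0.75}]'

```text
time: 1.82
tool_pos: [0.5169, 0.3186, 0.0039]
tool_rot: [[-0.866, 0.499, -0.0], [0.499, 0.866, -0.0], [0.0, -0.0, -1.0]]
ft_force: [0.1, 0.2, -0.5]
finger_gap: 0.745
grasp_force: 0.0
```

send_rows --moves '[{"dp":[0,0,0],"twist":[0,0,0],"grip":0.2},{"dp":[0,0,0],"twist":[0,0,0],"grip":0.2},{"dp":[0,0,0],"twist":[0,0,0],"grip":0.2},{"dp":[0,0,0],"twist":[0,0,0],"grip":0.2},{"dp":[0,0,0],"twist":[0,0,0],"grip":0.2}]' --newtons 60

```text
time: 2.45
tool_pos: [0.5181, 0.3188, 0.005]
tool_rot: [[-0.866, 0.5, 0.002], [0.5, 0.866, 0.001], [-0.001, 0.002, -1.0]]
ft_force: [-0.2, 1.0, 6.7]
finger_gap: 0.311
grasp_force: 60.8
```

```bash
python3 g.py .5177 .3193 .004 150 .5177 .3193 .16 150
```

```text
t 2.45 pos [0.5181 0.3188 0.005 ] yaw 150.02 F [-0.2  1.   6.7] gap 0.311 gf 60.8
dp [0.0008 0.0002 0.0013] twist [0.0003 0.0002 0.    ] rows 0.0
dp [ 0.0005  0.0006 -0.1937] twist [0.0003 0.0002 0.    ] rows 2.5
```

send_rows --moves '[{"dp":[0,0,-0.02],"twist":[0,0,0],"grip":0.2},{"dp":[0,0,-0.08],"twist":[0,0,0],"grip":0.2},{"dp":[0,0,-0.14],"twist":[0,0,0],"grip":0.2},{"dp":[0,0,-0.19],"twist":[0,0,0],"grip":0.2},{"dp":[0,0,-0.19],"twist":[0,0,0],"grip":0.2}]'

```text
time: 3.08
tool_pos: [0.5196, 0.3194, 0.1604]
tool_rot: [[-0.866, 0.5, 0.007], [0.5, 0.866, 0.003], [-0.005, 0.006, -1.0]]
ft_force: [0.4, -0.3, -2.2]
finger_gap: 0.316
grasp_force: 60.0
```

```bash
python3 g.py .5198 -.1024 .155 170.3
```

```text
t 3.08 pos [0.5196 0.3194 0.1604] yaw 150.01 F [ 0.4 -0.3 -2.2] gap 0.316 gf 60.0
dp [-0.2637 -0.4566  0.005 ] twist [ 0.0009  0.0009 -0.0563] rows 6.7
```

send_rows --moves '[{"dp":[-0.03,-0.05,0],"twist":[0,0,-0.01],"grip":0.2},{"dp":[-0.065,-0.11,0],"twist":[0,0,-0.02],"grip":0.2},{"dp":[-0.1,-0.17,0],"twist":[0,0,-0.03],"grip":0.2},{"dp":[-0.135,-0.23,0],"twist":[0,0,-0.04],"grip":0.2},{"dp":[-0.17,-0.29,0],"twist":[0,0,-0.0563],"grip":0.2}]'

```text
time: 3.7
tool_pos: [0.5177, 0.0477, 0.1549]
tool_rot: [[-0.986, 0.166, -0.002], [0.166, 0.986, -0.0], [0.002, -0.0, -1.0]]
ft_force: [0.7, 0.6, -2.0]
finger_gap: 0.312
grasp_force: 59.8
```

```bash
python3 g.py .5198 -.1024 .155 170.3
```

```text
t 3.7 pos [0.5177 0.0477 0.1549] yaw 170.46 F [ 0.7  0.6 -2. ] gap 0.312 gf 59.8
dp [-3.370e-02 -1.846e-01 -1.000e-04] twist [-0.0001 -0.0003  0.0004] rows 2.4
```

send_rows --moves '[{"dp":[-0.012,-0.06,0],"twist":[0,0,0],"grip":0.2},{"dp":[-0.024,-0.125,0],"twist":[0,0,0],"grip":0.2},{"dp":[-0.0337,-0.175,0],"twist":[0,0,0],"grip":0.2},{"dp":[-0.0337,-0.1846,0],"twist":[0,0,0],"grip":0.2},{"dp":[-0.0337,-0.1846,0],"twist":[0,0,0],"grip":0.2}]'

```text
time: 4.32
tool_pos: [0.5196, -0.1005, 0.1551]
tool_rot: [[-0.985, 0.17, -0.002], [0.17, 0.985, 0.001], [0.002, 0.001, -1.0]]
ft_force: [-0.1, -0.3, -1.6]
finger_gap: 0.311
grasp_force: 59.9
```

```bash
python3 - <<'E'
from workcell import cams
import cv2,numpy as np
T=cams.camera("top")[:,:,::-1];S=cams.camera("scene")[:,:,::-1]
cv2.imwrite("pics/t3.png",T);cv2.imwrite("pics/s3.png",S)
f=lambda I,x,y:np.clip(cv2.resize(I[y:y+90,x:x+120],(400,300),interpolation=2).astype(float)*1.5,0,255).astype(np.uint8)
cv2.imwrite("pics/c3.png",np.hstack([f(T,290,190),f(S,230,190)]))
E
python3 g.py .5198 -.1024 .155 170.3 .5198 -.1024 .062 170.3
```

```text
t 4.42 pos [ 0.52   -0.0995  0.1554] yaw 170.31 F [ 1.   0.  -1.6] gap 0.316 gf 59.9
dp [-0.0004 -0.0036  0.0004] twist [ 0.0001 -0.0002  0.    ] rows 0.0
dp [-0.0006 -0.0037  0.1167] twist [ 0.0001 -0.0002  0.    ] rows 1.5
```

View pics/c3.png

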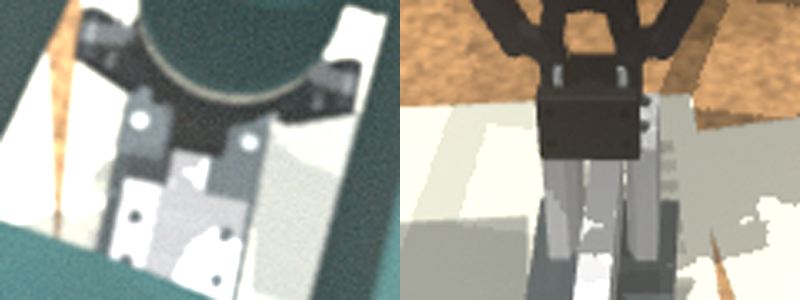

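The top view shows the gripper over the rail. The scene view shows the flange's back face squarely towards the socket, with its bottom corners at crop (541,156) and (640,160). I'll check where those put the plug.

```bash
python3 - <<'E'
from h import *
S=cv2.imread("pics/s3.png")
for p in polys(S,(262,205,55,40),0,70,eps=1): print(p.round(1).tolist())
for z in(.149,.151):
    a,b=[onz("scene",(u/3.333+230-122.4+2.4,v/3.333+190-.3),z) for u,v in((541,157),(640,161))]
    m=(a+b)/2; d=np.array([-.9857,.1685]); n=np.array([-.1685,-.9857]); q=m[:2]-[.4814,-.0958]
    print(z,a[:2],b[:2],"len",np.linalg.norm(b-a),"yaw",np.degrees(np.arctan2(*(b-a)[1::-1]))+90,"along",q@d,"lat",q@n)
E
```

```text
[[261.6, 204.6], [261.6, 206.3], [267.7, 206.3], [271.4, 209.4], [270.1, 218.8], [272.6, 237.2], [301.2, 237.3], [301.6, 229.3], [303.9, 227.4], [301.4, 225.4], [301.3, 221.9], [304.3, 220.3], [302.2, 217.6], [302.3, 208.9], [304.1, 207.1], [309.7, 207.3], [312.8, 204.6]]
0.149 [ 0.54648605 -0.13003605] [ 0.55733421 -0.07740238] len 0.05373997890650491 yaw 168.35403299527468 along -0.07083622174697898 lat -0.004074989350298832
0.151 [ 0.54899818 -0.13010423] [ 0.55980809 -0.07765611] len 0.053550531149121706 yaw 168.3540329952748 along -0.07332069734191857 lat -0.004336408047545301
```

send_rows --moves '[{"dp":[-0.0005,-0.0045,0.04],"twist":[0,0,0],"grip":0.2},{"dp":[-0.0005,-0.0045,0.08],"twist":[0,0,0],"grip":0.2},{"dp":[-0.0005,-0.0045,0.11],"twist":[0,0,0],"grip":0.2},{"dp":[-0.0005,-0.0045,0.1155],"twist":[0,0,0],"grip":0.2},{"dp":[-0.0005,-0.0045,0.1155],"twist":[0,0,0],"grip":0.2}]'

```text
time: 5.05
tool_pos: [0.5207, -0.1036, 0.0637]
tool_rot: [[-0.986, 0.168, -0.0], [0.168, 0.986, 0.0], [0.0, 0.0, -1.0]]
ft_force: [-0.3, 0.1, -2.6]
finger_gap: 0.317
grasp_force: 59.8
```

```bash
python3 - <<'E'
from workcell import cams
import cv2,numpy as np
S=cams.camera("scene")[:,:,::-1]
cv2.imwrite("pics/s4.png",S)
cv2.imwrite("pics/c4.png",np.clip(cv2.resize(S[200:290,230:350],(800,600),interpolation=2).astype(float)*1.8,0,255).astype(np.uint8))
E
python3 g.py .5198 -.1024 .062 170.3 .5198 -.1024 .0595 170.3
```

```text
t 5.1 pos [ 0.5211 -0.1039  0.0642] yaw 170.33 F [ 0.4  0.3 -1.7] gap 0.315 gf 59.8
dp [0.0019 0.0016 0.0027] twist [-0.      0.0002  0.0001] rows 0.0
dp [0.0019 0.0016 0.0058] twist [-0.      0.0002  0.0001] rows 0.1
```

View pics/c4.png

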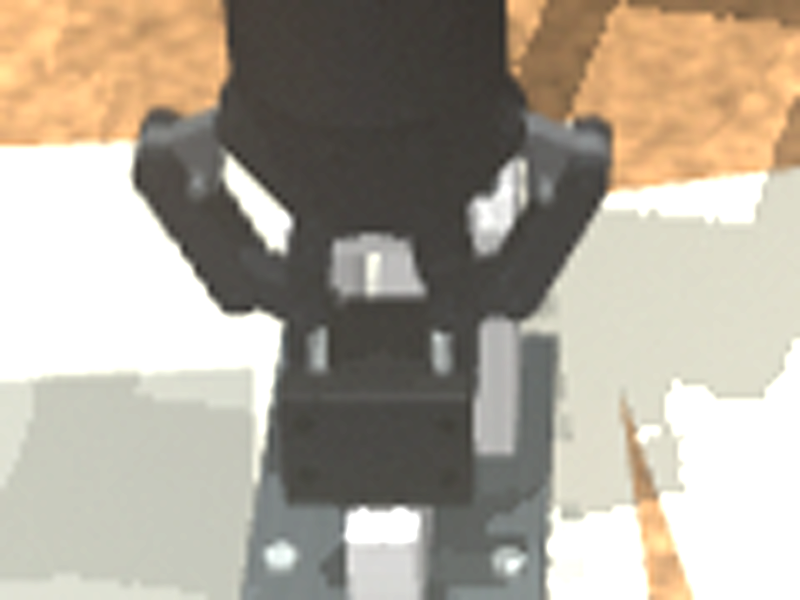

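The flange bottom corners are at crop (287,500) and (472,503), with mid 380. The rail edges are at (347,512) and (430,512), with mid 388. So the plug sits about 2 mm left of centre, and I'll correct that while lowering.

send_rows --moves '[{"dp":[0.001,0.0024,0],"twist":[0,0,0],"grip":0.2},{"dp":[0.001,0.0024,0.002],"twist":[0,0,0],"grip":0.2},{"dp":[0.001,0.0024,0.004],"twist":[0,0,0],"grip":0.2},{"dp":[0.001,0.0024,0.005],"twist":[0,0,0],"grip":0.2},{"dp":[0.001,0.0024,0.005],"twist":[0,0,0],"grip":0.2}]'

```text
time: 5.72
tool_pos: [0.5201, -0.1024, 0.06]
tool_rot: [[-0.986, 0.169, 0.0], [0.169, 0.986, -0.0], [-0.0, -0.0, -1.0]]
ft_force: [-2.0, 0.8, 5.5]
finger_gap: 0.318
grasp_force: 60.8
```

send_rows --moves '[{"dp":[0,0,0],"twist":[0,0,0],"grip":0.45},{"dp":[0,0,0],"twist":[0,0,0],"grip":0.6},{"dp":[0,0,0],"twist":[0,0,0],"grip":0.75},{"dp":[0,0,0],"twist":[0,0,0],"grip":0.75},{"dp":[0,0,0],"twist":[0,0,0],"grip":0.75}]'

```text
time: 6.35
tool_pos: [0.52, -0.1023, 0.0594]
tool_rot: [[-0.986, 0.169, -0.0], [0.169, 0.986, -0.0], [0.0, -0.0, -1.0]]
ft_force: [0.0, -0.7, 0.2]
finger_gap: 0.752
grasp_force: 0.0
```

send_rows --moves '[{"dp":[0,0,-0.02],"twist":[0,0,0],"grip":0.75},{"dp":[0,0,-0.06],"twist":[0,0,0],"grip":0.75},{"dp":[0,0,-0.11],"twist":[0,0,0],"grip":0.75},{"dp":[-0.08,0,-0.11],"twist":[0,0,0],"grip":0.2},{"dp":[-0.11,0,-0.11],"twist":[0,0,0],"grip":0}]'

```text
time: 6.98
tool_pos: [0.6107, -0.1182, 0.1503]
tool_rot: [[-0.986, 0.169, 0.006], [0.169, 0.986, -0.002], [-0.006, -0.001, -1.0]]
ft_force: [0.1, -1.1, 0.4]
finger_gap: 0.331
grasp_force: 0.0
```

```bash
python3 - <<'E'
from workcell import cams
import cv2,numpy as np
T=cams.camera("top")[:,:,::-1];S=cams.camera("scene")[:,:,::-1]
cv2.imwrite("pics/t5.png",T);cv2.imwrite("pics/s5.png",S)
f=lambda I,x,y:np.clip(cv2.resize(I[y:y+90,x:x+120],(400,300),interpolation=2).astype(float)*1.6,0,255).astype(np.uint8)
cv2.imwrite("pics/c5.png",np.hstack([f(T,290,190),f(S,230,200)]))
E
python3 g.py .59 -.1144 .155 170.3 .59 -.1144 .061 170.3
```

```text
t 7.08 pos [ 0.6102 -0.1181  0.1491] yaw 170.29 F [-0.4 -1.3  0.4] gap 0.16 gf 0.0
dp [ 0.0256  0.0002 -0.0075] twist [-0.0001  0.0007 -0.    ] rows 0.3
dp [0.0262 0.0003 0.11  ] twist [-0.0001  0.0007 -0.    ] rows 1.4
```

View pics/c5.png

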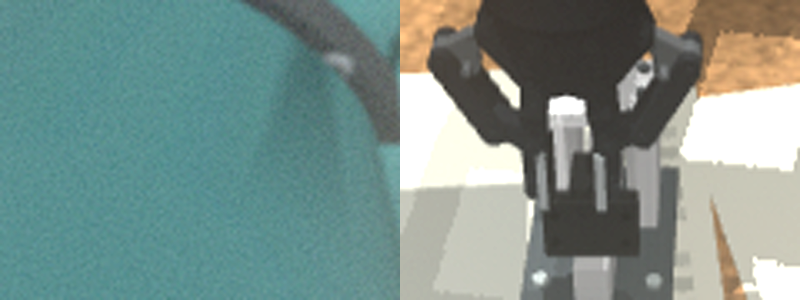

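The scene view shows the plug standing alone on the rail. Its flange spans crop 543–640 with mid about 592, which is centred on the rail, and the fingers are clear behind it. I'll close the gripper, come down behind the flange and push.

send_rows --moves '[{"dp":[0,0,0],"twist":[0,0,0],"grip":0},{"dp":[0,0,0.04],"twist":[0,0,0],"grip":0},{"dp":[0,0,0.085],"twist":[0,0,0],"grip":0},{"dp":[0,0,0.11],"twist":[0,0,0],"grip":0},{"dp":[0,0,0.11],"twist":[0,0,0],"grip":0}]'

```text
time: 7.7
tool_pos: [0.6036, -0.1163, 0.058]
tool_rot: [[-0.986, 0.169, -0.005], [0.169, 0.986, 0.001], [0.005, 0.001, -1.0]]
ft_force: [0.0, 0.9, 0.5]
finger_gap: 0.001
grasp_force: 0.0
```

```bash
python3 g.py .5717 -.1114 .061 170.3 .5042 -.0997 .061 170.3
```

```text
t 7.7 pos [ 0.6036 -0.1163  0.058 ] yaw 170.28 F [0.  0.9 0.5] gap 0.001 gf 0.0
dp [ 0.0403 -0.0006 -0.0035] twist [ 0.0001 -0.0009 -0.0001] rows 0.5
dp [ 0.126  -0.0005 -0.0031] twist [ 0.0001 -0.0009 -0.0001] rows 1.6
```

send_rows --moves '[{"dp":[0.012,0,-0.006],"twist":[0,0,0],"grip":0},{"dp":[0.024,0,-0.006],"twist":[0,0,0],"grip":0},{"dp":[0.034,0,-0.006],"twist":[0,0,0],"grip":0},{"dp":[0.04,0,-0.006],"twist":[0,0,0],"grip":0},{"dp":[0.046,0,-0.006],"twist":[0,0,0],"grip":0}]'

```text
time: 8.32
tool_pos: [0.5703, -0.1109, 0.0644]
tool_rot: [[-0.986, 0.169, 0.0], [0.169, 0.986, -0.0], [-0.0, -0.0, -1.0]]
ft_force: [0.4, -1.4, -0.2]
finger_gap: 0.001
grasp_force: 0.0
```

send_rows --moves '[{"dp":[0.006,0,0],"twist":[0,0,0],"grip":0},{"dp":[0.012,0,0],"twist":[0,0,0],"grip":0},{"dp":[0.018,0,0],"twist":[0,0,0],"grip":0},{"dp":[0.024,0,0],"twist":[0,0,0],"grip":0},{"dp":[0.03,0,0],"twist":[0,0,0],"grip":0}]'

```text
time: 8.95
tool_pos: [0.5466, -0.1069, 0.0643]
tool_rot: [[-0.986, 0.169, 0.0], [0.169, 0.986, -0.0], [-0.0, -0.0, -1.0]]
ft_force: [0.2, 0.6, 0.8]
finger_gap: 0.002
grasp_force: 0.5
```

```bash
python3 - <<'E'
from workcell import cams
import cv2,numpy as np
S=cams.camera("scene")[:,:,::-1]
cv2.imwrite("pics/c6.png",np.clip(cv2.resize(S[195:285,230:350],(800,600),interpolation=2).astype(float)*1.8,0,255).astype(np.uint8))
E
python3 g.py .5042 -.0997 .063 170.3
```

```text
t 9.0 pos [ 0.5458 -0.1066  0.0642] yaw 170.29 F [-0.8  0.4  0.9] gap -0.001 gf 0.4
dp [ 0.0527 -0.0002  0.0015] twist [-0.     -0.0001 -0.    ] rows 0.7
```

View pics/c6.png

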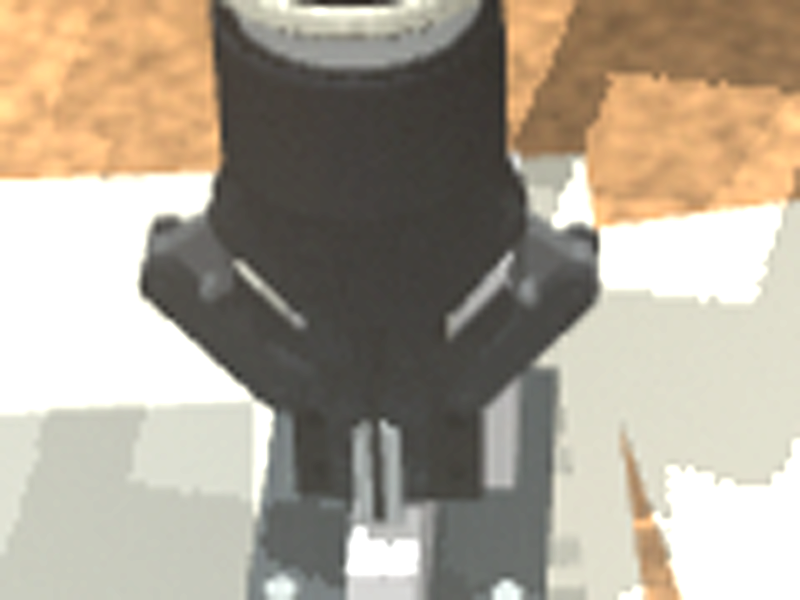

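The picture shows the closed fingers at about crop x=378, pressed on the back of the flange (295–483). The plug has moved straight along the rail and its nose is entering the mouth. I'll keep pushing and watch the force.

send_rows --moves '[{"dp":[0.005,0,0],"twist":[0,0,0],"grip":0},{"dp":[0.01,0,0],"twist":[0,0,0],"grip":0},{"dp":[0.015,0,0],"twist":[0,0,0],"grip":0},{"dp":[0.02,0,0],"twist":[0,0,0],"grip":0},{"dp":[0.025,0,0],"twist":[0,0,0],"grip":0}]'

```text
time: 9.62
tool_pos: [0.5269, -0.1035, 0.0642]
tool_rot: [[-0.986, 0.169, 0.0], [0.169, 0.986, -0.0], [-0.0, -0.0, -1.0]]
ft_force: [1.5, 0.8, 0.1]
finger_gap: 0.002
grasp_force: 0.6
```

send_rows --moves '[{"dp":[0.005,0,0],"twist":[0,0,0],"grip":0},{"dp":[0.01,0,0],"twist":[0,0,0],"grip":0},{"dp":[0.015,0,0],"twist":[0,0,0],"grip":0},{"dp":[0.02,0,0],"twist":[0,0,0],"grip":0},{"dp":[0.023,0,0],"twist":[0,0,0],"grip":0}]'

```text
time: 10.25
tool_pos: [0.5086, -0.1004, 0.0642]
tool_rot: [[-0.986, 0.169, -0.0], [0.169, 0.986, -0.0], [0.0, -0.0, -1.0]]
ft_force: [0.7, 0.4, 1.2]
finger_gap: -0.001
grasp_force: 0.6
```

send_rows --moves '[{"dp":[0.002,0,0],"twist":[0,0,0],"grip":0},{"dp":[0.004,0,0],"twist":[0,0,0],"grip":0},{"dp":[0.005,0,0],"twist":[0,0,0],"grip":0}]'

```text
time: 10.62
tool_pos: [0.505, -0.0998, 0.0642]
tool_rot: [[-0.986, 0.169, 0.0], [0.169, 0.986, -0.0], [-0.0, -0.0, -1.0]]
ft_force: [0.5, 0.4, 0.9]
finger_gap: 0.002
grasp_force: 0.6
```

send_rows --moves '[{"dp":[0.0015,0,0],"twist":[0,0,0],"grip":0},{"dp":[0.003,0,0],"twist":[0,0,0],"grip":0}]'

```text
time: 10.88
tool_pos: [0.5049, -0.0998, 0.0644]
tool_rot: [[-0.986, 0.169, 0.004], [0.169, 0.986, -0.001], [-0.004, -0.0, -1.0]]
ft_force: [7.9, 1.0, -6.2]
finger_gap: -0.001
grasp_force: 4.1
```

send_rows --moves '[{"dp":[0.001,0,0],"twist":[0,0,0],"grip":0},{"dp":[0.001,0,0],"twist":[0,0,0],"grip":0}]'

```text
time: 11.12
tool_pos: [0.505, -0.0998, 0.0646]
tool_rot: [[-0.986, 0.169, 0.006], [0.169, 0.986, -0.001], [-0.006, -0.0, -1.0]]
ft_force: [8.2, -0.1, -4.4]
finger_gap: -0.003
grasp_force: 4.1
```

The force rose and motion stopped at the predicted place. One firmer press, then I'll back off, lift away and look.

send_rows --moves '[{"dp":[0.002,0,0],"twist":[0,0,0],"grip":0},{"dp":[0.003,0,0],"twist":[0,0,0],"grip":0},{"dp":[0.003,0,0],"twist":[0,0,0],"grip":0}]'

```text
time: 11.5
tool_pos: [0.5051, -0.1, 0.065]
tool_rot: [[-0.985, 0.17, 0.01], [0.17, 0.986, -0.002], [-0.01, -0.001, -1.0]]
ft_force: [13.4, -0.1, -8.0]
finger_gap: 0.003
grasp_force: 6.4
```

send_rows --moves '[{"dp":[-0.01,0,0],"twist":[0,0,0],"grip":0},{"dp":[-0.05,0,0],"twist":[0,0,0],"grip":0},{"dp":[-0.1,0,-0.02],"twist":[0,0,0],"grip":0},{"dp":[-0.14,0,-0.08],"twist":[0,0,0],"grip":0},{"dp":[-0.16,0,-0.15],"twist":[0,0,0],"grip":0}]'

```text
time: 12.12
tool_pos: [0.6255, -0.1203, 0.1841]
tool_rot: [[-0.986, 0.169, -0.004], [0.169, 0.986, 0.001], [0.004, 0.0, -1.0]]
ft_force: [1.2, -0.3, 0.3]
finger_gap: -0.001
grasp_force: 0.0
```

send_rows --moves '[{"dp":[0,0.06,-0.03],"twist":[0,0,0],"grip":0},{"dp":[0,0.12,-0.05],"twist":[0,0,0],"grip":0},{"dp":[0,0.18,-0.05],"twist":[0,0,0],"grip":0},{"dp":[0,0.24,-0.05],"twist":[0,0,0],"grip":0},{"dp":[0,0.3,-0.05],"twist":[0,0,0],"grip":0}]'

```text
time: 12.75
tool_pos: [0.665, 0.1174, 0.2236]
tool_rot: [[-0.986, 0.169, -0.003], [0.169, 0.986, -0.001], [0.003, -0.001, -1.0]]
ft_force: [0.1, 0.6, 0.5]
finger_gap: -0.005
grasp_force: 0.0
```

```bash
python3 - <<'E'
from workcell import cams
import cv2,numpy as np
T=cams.camera("top")[:,:,::-1];S=cams.camera("scene")[:,:,::-1]
cv2.imwrite("pics/t7.png",T);cv2.imwrite("pics/s7.png",S)
f=lambda I,x,y:np.clip(cv2.resize(I[y:y+90,x:x+60],(400,600),interpolation=2).astype(float)*1.5,0,255).astype(np.uint8)
cv2.imwrite("pics/c7.png",np.hstack([f(T,317,200),f(S,262,205)]))
E
```

```text
(no output)
```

View pics/c7.png

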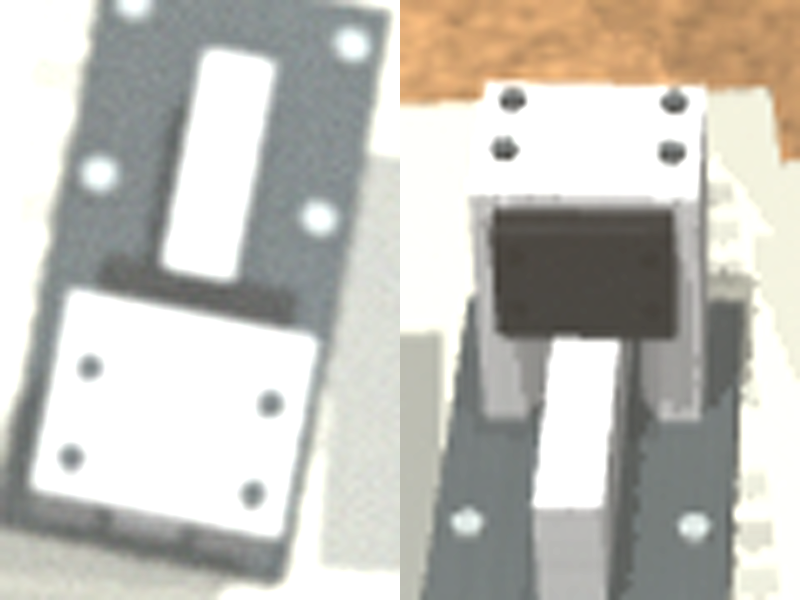

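The flange is parallel to the block face and centred. In the scene view its bottom corners are at crop (496,330) and (677,338), just under the block top. A quick numeric check of the depth before handing in.

```bash
python3 - <<'E'
from h import *
S=cv2.imread("pics/s7.png");T=cv2.imread("pics/t7.png")
d=np.array([-.9857,.1685]); n=np.array([-.1685,-.9857])
for p in polys(S,(270,232,40,30),0,62,eps=1): print(p.round(1).tolist())
for nm,z,pts in(("scene",.055,((496,330),(677,338))),("top",.097,((103,258),(298,298)))):
    o=np.array([262-60*0,205]) if nm=="scene" else np.array([317,200])
    P=[onz(nm,((u-(400 if nm=="scene" else 0))/6.667+o[0]-.4,v/6.667+o[1]-.4),z)[:2]-[.4814,-.0958] for u,v in pts]
    print(nm,[(round(q@d,4),round(q@n,4)) for q in P])
A=cv2.imread("pics/top0.png"); D=cv2.absdiff(A,T).max(2)
for nm,(x,y) in dict(wide=(224,244),bridge=(227,170),cup0=(505,212),cup1=(500,282),b0=(165,163),b1=(133,274),er=(155,316)).items(): print(nm,(D[y-22:y+22,x-22:x+22]>60).sum())
E
```

```text
[[276.2, 236.3], [276.3, 253.8], [296.1, 255.3], [297.1, 261.4], [297.4, 255.6], [302.7, 254.1], [302.1, 236.8]]
scene [(np.float64(-0.0084), np.float64(0.0266)), (np.float64(-0.0105), np.float64(-0.0283))]
top [(np.float64(-0.0107), np.float64(-0.0265)), (np.float64(-0.0104), np.float64(0.0282))]
wide 0
bridge 0
cup0 0
cup1 0
b0 1669
b1 966
er 8
```

View pics/t7.png

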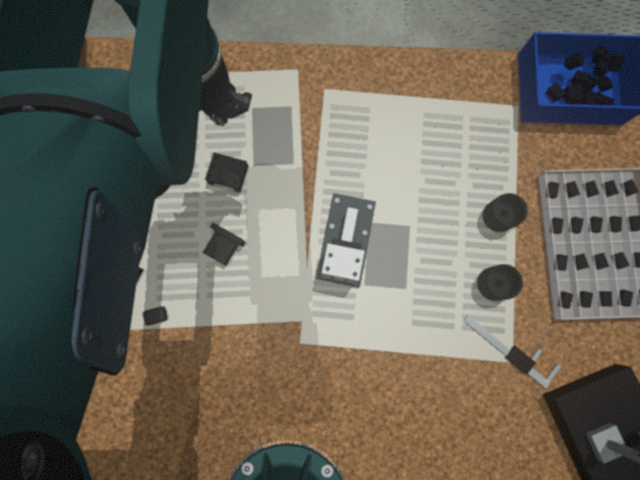

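The arm hides the two small blocks at about (165,163) and (133,274). The other parts are where they started, and the plug is seated at (345,243). Handing in.

```bash
python3 -c "
from workcell import finish_job
print(finish_job())"
```

```text
the job is handed in; nothing more can be done
None
```

I set the narrow plug on the rail, let go of it, pushed it home with its flange against the socket block, and handed the job in at about 13 s; the arm hid the two small blocks in the last picture, but it never went near enough to touch them, and the other parts had not moved.

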